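# Stack two culture dishes on their carrier and cover them with the hood

### The arm

A 7-joint arm with a two-finger parallel gripper is mounted at the origin on the work surface; the furniture and walls round the work are solid. World frame = base frame: x ahead of the robot, y to its left, z up, the work surface at z = 0. Lengths are in m, angles in rad, forces in N, time in s.
With the tool pointing down it reaches from about 0.425 to 0.925 m from the base axis. Payload 6.8 kg.
Tool frame: the origin (TCP) lies at the very end of the fingers, on their centre line; the grasp point (between the pads) lies 19 mm behind it (r.grip_point_offset is the distance from the TCP to the grasp point, in m); z points along the fingers, y is the line along which they close (so a half turn about z gives the same grasp; the last joint's range is limited). The gripper opens to 85 mm and grips with 20 to 120 N. Pads are 22 mm wide; open, the fingers measure 114 mm over their backs; the gripper's body (76 mm by 85 mm) begins 54 mm behind the grasp point. The pads swing forward as they close: fully open they stand 13 mm farther back than shut.
Start: joints at [-1.4, 0.477, 0.022, 1.555, -0.011, 1.109, -0.083], TCP at [0.186, 0.649, 0.231] pointing down, gripper open.
Joint ranges: [-2.96, 2.96], [-0.34, 2.1], [-1.41, 1.46], [0.24, 2.44], [-1.37, 4.51], [0.17, 1.92], [-2.96, 2.96]. Speed limits (rad/s): [2.39, 2.39, 3.14, 3.14, 3.14, 3.14, 3.14].

### API

Orientations are given as a rotation vector (axis times angle).
In Python, from bench import status, eyes, r gives the robot as it stands.
- The arm moves only by the shell command python3 -m crank 'ROWS' [OPENING] [FORCE]. ROWS is JSON, a list of rows, each a list of 6 numbers: the shift along the tool's x, y, z normalised to -1 to 1, where 1 is 0.02 m, then the turn, a rotation vector about the tool's x, y, z normalised to -1 to 1, where 1 is 45 degrees. A call has 1 to 12 rows; each row shifts and turns the commanded pose from where the row before left it, along the tool's axes as they then stand; what a row does not reach is not made up. A row lasts 1/10 s, in which the tool goes at most 50 mm and 8.59 degrees, less where a joint would pass 70% of its speed; a pose out of reach is approached as far as the arm can. A call with a number of a shift or a turn outside -1 to 1 is refused whole. A call with a gripper value outside its range is refused whole. OPENING is the opening, from 0 (shut) to 1 (fully open), set as the call begins (- or left out, the last holds). The fingers move at their own pace and stop on an object; FORCE is the grip in N (left out, the last holds). Time passes only in rows, so rows that do not move let the fingers close. It gives the time, the measured TCP pose, the force, the opening and the grip force at its end, in the units of the state.
- status.get_obs(): the state, without advancing time (a new reading comes with each control period).
- eyes.grab_frame(name): name is "scene" or "top"; returns a dict with "image" (400x640x3 uint8, red, green, blue), "depth" (400x640 float32, m along the optical axis (not along the pixel's ray), 0 where there is no reading), "fovy" (degrees; the focal length in pixels is half the picture's height over the tangent of half this angle, whatever the lens; pixels are square), "cx", "cy" (the principal point, pixels), "k1" (the pictures are not rectified: a ray, as slopes to the right and down, at radius r is drawn at 1 + k1 r^2 times it, then the intrinsics apply), "world_to_cam" (4x4, takes a point from world to camera coordinates). Camera axes: x right, y up, looking along -z (the intrinsics and any distortion apply to the point x, -y, -z); pixel columns grow to the right and rows downward; lengths in m; the calibration is good to about 2 mm. A picture is of the moment at which its call begins.
- r.hand_in(): hands the job in; it is judged then, once.
The state is a dict: "clock": time; "joints": joint angles; "qvel": joint speeds; "tau": joint torques, N m; "tcp_pos": TCP position; "orientation": TCP orientation; "contact_force": force on the tool from outside, world axes, zero at the start; "moment": the same for the moment, N m; "grip_width": finger opening in m; "gripper_force": force on a finger pad.
Only numpy, scipy, OpenCV 4.12 (cv2) and the standard library are available. Lean on these libraries where they do the work, as an engineer would, in place of code of your own. Each camera call takes 0.05 s, during which the arm holds its last target. There are 200 camera calls.

### The job

Put the cultures away in the dark: on the round aluminium carrier stack the dish with the straw-yellow medium, then the orange spacer ring, then the dish with the pink medium, all flat and centred on the carrier, and last set the black light-shield hood over the stack so that its rim stands flat and centred on the carrier. Build it up in that order, and leave the black cap and the two microtubes where they lie.

Things in the scene. Friction and masses are not known exactly. Their poses are not given: they have to be found in the camera images.
- carrier: Fixed round aluminium disc, 90 mm across, 8 mm thick, lying on the shelf, with a thin blue ring (64 to 72 mm across) printed round its middle. Origin at the centre of its underside, z up; its flat top is 8 mm above the origin. A dish is centred when it lies concentric inside the blue ring.
- straw_dish: Clear culture dish with straw-yellow medium, lid on, 60 mm across; it carries a load at 15 mm above its underside (its rim looks 16 mm high). Loose, 24 to 42 g. Origin at the centre of its underside, z up. It grips as an octagon: 60 mm wide across its own x or y axis (flats 30 mm long), up to 68 mm wide at 45 degrees between them.
- pink_dish: Clear culture dish with pink medium, lid on; same size, shape and axes as the straw-yellow one: 60 mm across, carries a load at 15 mm, 60 mm wide across its own x or y axis, up to 68 mm at 45 degrees. Loose, 24 to 42 g.
- spacer: Orange plastic spacer ring, outer diameter 54 mm, hole 38 mm, 10 mm high, loose, about 30 g. Origin at the centre of its underside, z up. Grip it across the outside, in any direction.
- hood: Black light-shield hood, a round cap standing on its open rim: outside 84 mm, inside 78 mm across, 50 mm high (46 inside), with an aluminium knob on top: a round post 22 mm across, 32 mm tall (82 mm in all) with a 28 mm foot 4 mm high. Grip the post 58 to 80 mm above the rim, fingertips clear of the roof. 60 to 130 g. Origin at the centre of the open rim, z up. It clears a centred stack by 5 mm.
- green_microtube: Green plastic microtube lying on the shelf, 13 x 40 x 11 mm (long along its own y), loose; a bystander. Origin at the centre of its underside.
- shelf: Fixed white steel shelf that bridges the box of wipes: a flat top 220 mm (x) by 320 mm (y), 150 mm above the desk, on two side panels. All the other things stand or lie on its top. Origin on the desk under its centre, z up.
- black_cap: Low round black cap lying on the shelf, 41 mm across, 10 mm high, loose; a bystander. Origin at the centre of its underside.
- blue_microtube: Light blue plastic microtube lying on the shelf, 13 x 40 x 11 mm (long along its own y), loose; a bystander. Origin at the centre of its underside.
There are look-alikes about, which are no part of the job. Leave any blue look-alike of the straw_dish alone.

How it is judged:
By the outcome, as a careful person would: the job done as asked, in the order asked, and still so for the second after the job is handed in, with the robot touching nothing.
It also fails if it takes over 90 s, if anything falls off the work surface, if the arm or the gripper's body presses on something with over 40 N, if the wrist force passes 120 N, or if a joint passes its speed limit or range.

## Working session

There is one attempt and no reset: what is moved stays moved. The work goes in short steps, Python scripts to look and compute and a shell command to move; the robot and the scene stay as the last step left them, time stands still between calls to the robot, and variables do not carry over. Pictures are saved under pics/ and viewed, at most 14 in all, crops included, and the job is handed in when it is done.

```bash
ls; mkdir -p pics
cat > h.py <<'E'
import numpy as np, cv2
from bench import status, eyes, r
from scipy.spatial.transform import Rotation as R
def K(f):
    h,w=f["image"].shape[:2]; fl=h/2/np.tan(np.radians(f["fovy"])/2)
    return np.array([[fl,0,f["cx"]],[0,fl,f["cy"]],[0,0,1]]), np.array([f["k1"],0,0,0.])
def world(f,uv,z=None):
    "pixels -> world: by depth, or on plane z"
    k,d=K(f); uv=np.atleast_2d(np.float64(uv)); n=cv2.undistortPoints(uv[:,None],k,d)[:,0]
    ray=np.c_[n[:,0],-n[:,1],-np.ones(len(n))]; T=np.linalg.inv(f["world_to_cam"]); o=T[:3,3]; w=ray@T[:3,:3].T
    if z is None:
        s=f["depth"][uv[:,1].astype(int),uv[:,0].astype(int)]
    else: s=(z-o[2])/w[:,2]
    return o+w*s[:,None]
def save(f,n,box=None,s=1):
    im=f["image"][:,:,::-1]
    if box: im=im[box[1]:box[3],box[0]:box[2]]
    cv2.imwrite("pics/"+n,cv2.resize(im,None,fx=s,fy=s,interpolation=cv2.INTER_CUBIC))
E
python3 - <<'E'
from h import *
for n in("scene","top"):
    f=eyes.grab_frame(n); save(f,n+"0.png"); np.savez(n+"0.npz",**f); print(n,f["fovy"],f["cx"],f["cy"],f["k1"],np.linalg.inv(f["world_to_cam"]).round(3).tolist())
o=status.get_obs(); print(o); print(r.grip_point_offset)
E
```

```text
pics
scene 51.3858675221679 317.14048252038054 200.79681162746164 -0.11050122105964515 [[0.87, 0.378, -0.317, 0.125], [-0.493, 0.651, -0.577, -0.694], [-0.011, 0.658, 0.753, 0.802], [0.0, 0.0, 0.0, 1.0]]
top 42.20984571916647 321.5874784548016 201.2496031721714 -0.05043591715153045 [[0.005, 0.984, -0.176, 0.241], [-1.0, 0.005, 0.0, -0.192], [0.001, 0.176, 0.984, 1.109], [0.0, 0.0, 0.0, 1.0]]
{'clock': 0.1, 'joints': array([-1.4001175 ,  0.47771795,  0.02237287,  1.55634122, -0.01147351,
        1.10932027, -0.08309963]), 'qvel': array([ 0.0012354 , -0.0013021 , -0.00063701, -0.00426175,  0.00081161,
       -0.00261329, -0.0008655 ]), 'tau': array([ 5.05710035e-03, -5.97760463e+01,  1.61399961e+00, -2.81952775e+01,
        1.28068600e-02,  5.04131793e-03, -6.73637700e-06]), 'tcp_pos': array([0.18563696, 0.64841575, 0.230428  ]), 'orientation': array([-4.36469295e-01, -3.11105044e+00,  2.60230882e-03]), 'contact_force': array([ 0.11230981, -0.06341719, -0.45186212]), 'moment': array([-0.02430183,  0.02520565,  0.01331859]), 'gripper_force': 0.0, 'grip_width': 0.08527376197931857}
0.0187
```

View pics/scene0.png

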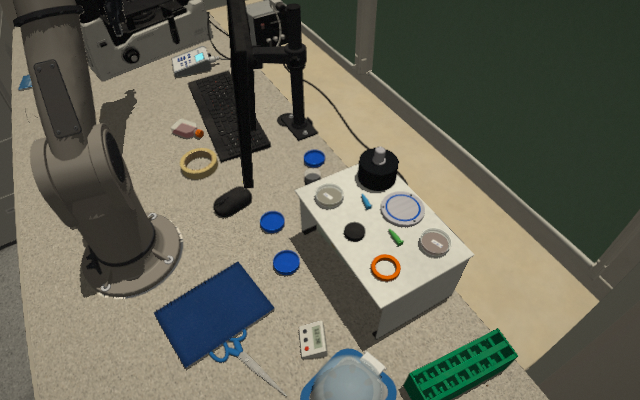

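View pics/top0.png

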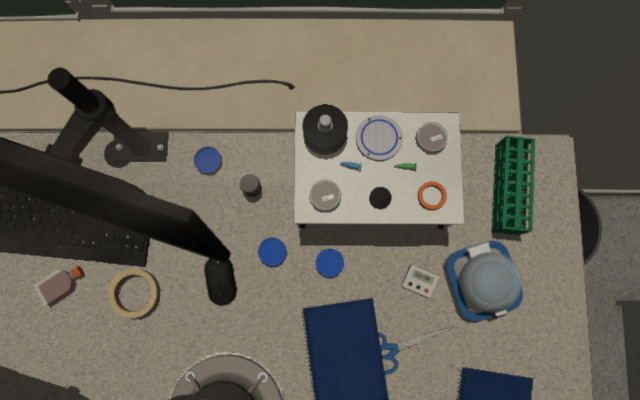

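The pictures show the white shelf with its objects. In the top view the hood is at about (325,130), the carrier at (380,137), the dishes at (325,195) and (431,137), the ring at (432,195) and the black cap at (380,198). I need a zoom to tell the dishes apart, and the monitor's height for the swing.

Run:
```python
from h import *
t=dict(np.load("top0.npz")); s=dict(np.load("scene0.npz"))
a=cv2.resize(t["image"][100:235,285:475,::-1],(760,540),interpolation=cv2.INTER_CUBIC)
cv2.imwrite("pics/topc.png",a)
save(s,"scenec.png",(290,135,480,335),3.5) if 0 else save(s,"scenec.png",(290,140,480,290),4)
# monitor heights
for f,b in((t,(0,60,235,270)),(s,(220,0,330,190))):
    v,u=np.mgrid[b[1]:b[3]:3,b[0]:b[2]:3]; uv=np.c_[u.ravel(),v.ravel()]
    w=world(f,uv)[f["depth"][uv[:,1],uv[:,0]]>0]; w=w[w[:,2]>.1]
    for z in np.arange(.1,.8,.1):
        q=w[(w[:,2]>z)&(w[:,2]<=z+.1)]
        if len(q): print(z.round(1),len(q),q.min(0).round(3),q.max(0).round(3))
for p in [(325,195),(431,137),(380,137),(432,195),(325,120),(380,198),(350,165),(404,166)]:
    print(p,world(t,p).round(4))
```

```text
0.1 194 [ 0.307 -0.012  0.1  ] [0.572 0.444 0.2  ]
0.2 440 [ 0.316 -0.016  0.201] [0.587 0.394 0.3  ]
0.3 448 [ 0.323 -0.018  0.3  ] [0.577 0.323 0.399]
0.4 401 [ 0.332 -0.019  0.401] [0.438 0.262 0.429]
0.1 248 [ 0.31  -0.189  0.1  ] [0.867 0.9   0.2  ]
0.2 227 [ 0.317 -0.019  0.201] [0.859 0.558 0.3  ]
0.3 178 [ 0.326 -0.022  0.301] [0.575 0.366 0.399]
0.4 78 [ 0.334 -0.021  0.404] [0.419 0.243 0.427]
(325, 195) [[ 0.422  -0.1988  0.165 ]]
(431, 137) [[ 0.5351 -0.3995  0.1655]]
(380, 137) [[ 0.5368 -0.3035  0.1577]]
(432, 195) [[ 0.4259 -0.4009  0.1507]]
(325, 120) [[ 0.5438 -0.1978  0.2339]]
(380, 198) [[ 0.4176 -0.3013  0.161 ]]
(350, 165) [[ 0.4807 -0.2457  0.1601]]
(404, 166) [[ 0.4792 -0.3475  0.161 ]]
```

View pics/topc.png

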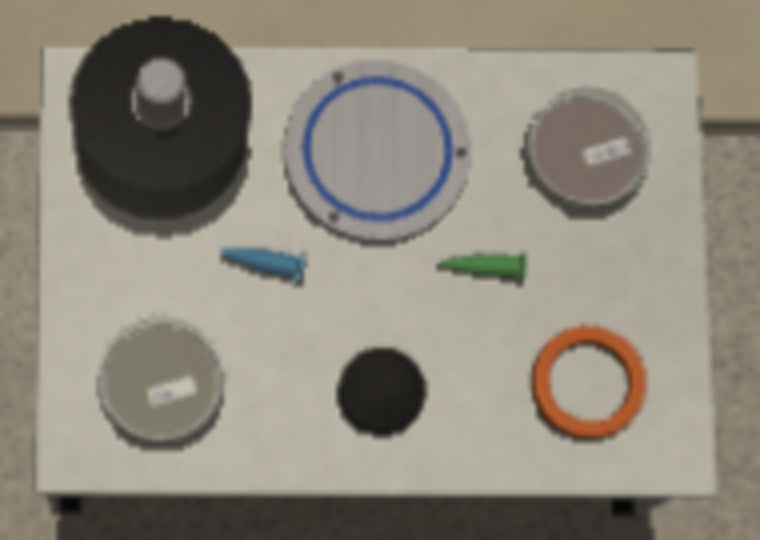

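View pics/scenec.png

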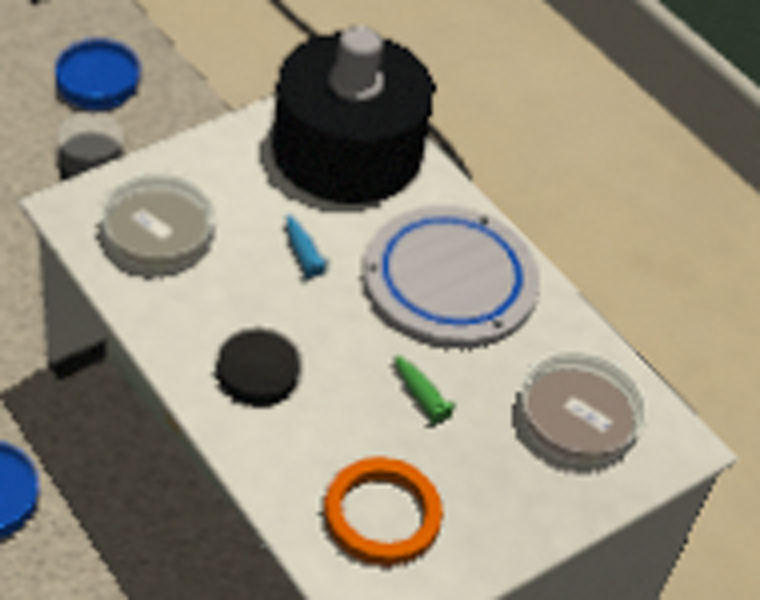

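The scene crop confirms it: the straw dish is the one at top-view (325,195) and the pink dish is at (431,137). Next I'll get metric centres from both cameras by rectifying to known heights. I'll also raise the arm, since the monitor top is at about z 0.43.

```bash
cat >> h.py <<'E'
def ortho(f,z,c,half=.06,px=.0005):
    "picture of plane z round c; rows=-x world, cols=-y world"
    n=int(2*half/px); a=(np.arange(n)-n/2+.5)*px
    X,Y=np.meshgrid(c[0]-a,c[1]-a,indexing="ij"); P=np.c_[X.ravel(),Y.ravel(),np.full(n*n,z),np.ones(n*n)]
    q=(P@f["world_to_cam"].T)[:,:3]*[1,-1,-1]; k,d=K(f)
    m=cv2.projectPoints(q,np.zeros(3),np.zeros(3),k,d)[0].reshape(n,n,2).astype(np.float32)
    return cv2.remap(f["image"],m[...,0],m[...,1],cv2.INTER_CUBIC)
def circle(im,c,rmm,tol=2,px=.0005):
    "world centre and radius (mm) of circle of about that radius"
    g=cv2.GaussianBlur(im if im.ndim==2 else cv2.cvtColor(im,cv2.COLOR_RGB2GRAY),(0,0),2)
    h=cv2.HoughCircles(g,cv2.HOUGH_GRADIENT_ALT,1,20,param1=60,param2=.3,minRadius=int((rmm-tol)/px/1000),maxRadius=int((rmm+tol)/px/1000))
    if h is None: return None
    n=im.shape[0]; return [(round(c[0]-(v-n/2+.5)*px,4),round(c[1]-(u-n/2+.5)*px,4),round(R_*px*1000,1)) for u,v,R_ in h[0][:3,:3]]
def pink_mask(f): pass
E
python3 - <<'E'
from h import *
F={n:dict(np.load(n+"0.npz")) for n in("top","scene")}
O={"straw":(.422,-.199,.166,30),"pink":(.535,-.3995,.166,30),"ring":(.426,-.401,.160,27),"carrierblue":(.537,-.3035,.158,36),"carrieredge":(.537,-.3035,.158,45),"hood":(.543,-.198,.200,42),"knob":(.543,-.198,.232,11)}
for k,(x,y,z,rr) in O.items():
    for n,f in F.items():
        im=ortho(f,z,(x,y)); print(k,n,circle(im,(x,y),rr,3))
        if k in("straw","pink"):
            m=(im.min(2)>np.percentile(im[80:160,80:160].min(2),50)+35); yy,xx=np.mgrid[:240,:240]; m&=np.hypot(yy-120,xx-120)<40
            rc=cv2.minAreaRect(np.argwhere(m)[:,::-1].astype(np.float32)); print("  label",rc, m.sum())
tiles=[np.hstack([ortho(F[n],z,(x,y)) for n in F for k,(x,y,z,rr) in O.items() if k in g]) for g in(("straw",),("pink",))]
cv2.imwrite("pics/ortho.png",np.vstack(tiles)[:,:,::-1])
E
python3 -m crank '[[0,0,-1,0,0,0],[0,0,-1,0,0,0],[0,0,-1,0,0,0],[0,0,-1,0,0,0],[0,0,-1,0,0,0],[0,0,-1,0,0,0],[0,0,-1,0,0,0],[0,0,-1,0,0,0],[0,0,-1,0,0,0],[0,0,-1,0,0,0],[0,0,-1,0,0,0],[0,0,-1,0,0,0]]'
python3 -m crank '[[0,0,-1,0,0,0],[0,0,-1,0,0,0],[0,0,-1,0,0,0],[0,0,-1,0,0,0.183],[0,0,0,0,0,0.183],[0,0,0,0,0,0.183],[0,0,0,0,0,0.183],[0,0,0,0,0,0.183],[0,0,0,0,0,0.183],[0,0,0,0,0,0.183],[0,0,0,0,0,0.183],[0,0,0,0,0,0.183]]'
```

```text
straw top [(np.float32(0.4232), np.float32(-0.1988), np.float32(29.4))]
  label ((128.32028198242188, 128.02490234375), (16.584089279174805, 44.264015197753906), 72.6459732055664) 685
straw scene [(np.float32(0.4178), np.float32(-0.2138), np.float32(30.0)), (np.float32(0.4222), np.float32(-0.2018), np.float32(28.7))]
  label ((118.22886657714844, 125.7841796875), (71.5776596069336, 26.42410659790039), 2.683774948120117) 747
pink top [(np.float32(0.5363), np.float32(-0.3998), np.float32(29.5))]
  label ((139.08056640625, 120.8142318725586), (16.38169288635254, 43.316246032714844), 72.25532531738281) 661
pink scene [(np.float32(0.5363), np.float32(-0.4068), np.float32(29.9))]
  label ((123.14519500732422, 108.40436553955078), (77.08891296386719, 46.01293182373047), 16.821407318115234) 810
ring top [(np.float32(0.4238), np.float32(-0.3982), np.float32(27.0))]
ring scene [(np.float32(0.4248), np.float32(-0.4002), np.float32(26.6))]
carrierblue top [(np.float32(0.5352), np.float32(-0.3022), np.float32(35.5))]
carrierblue scene [(np.float32(0.5357), np.float32(-0.3022), np.float32(35.5))]
carrieredge top [(np.float32(0.5362), np.float32(-0.3018), np.float32(45.2))]
carrieredge scene [(np.float32(0.5368), np.float32(-0.3038), np.float32(44.9))]
hood top [(np.float32(0.5462), np.float32(-0.1958), np.float32(41.4))]
hood scene [(np.float32(0.5478), np.float32(-0.2002), np.float32(41.6))]
knob top [(np.float32(0.5457), np.float32(-0.1978), np.float32(10.1))]
knob scene [(np.float32(0.5248), np.float32(-0.2242), np.float32(13.5)), (np.float32(0.5442), np.float32(-0.2012), np.float32(11.1))]
clock: 1.3
tcp_pos: [0.1857, 0.6487, 0.4716]
orientation: [-0.437, -3.111, 0.002]
contact_force: [-0.3, 0.7, 0.1]
grip_width: 0.0855
gripper_force: 0.0
clock: 2.5
tcp_pos: [0.1857, 0.6489, 0.5507]
orientation: [2.229, 2.213, -0.002]
contact_force: [-0.3, 0.2, 0.5]
grip_width: 0.0856
gripper_force: 0.0
```

View pics/ortho.png

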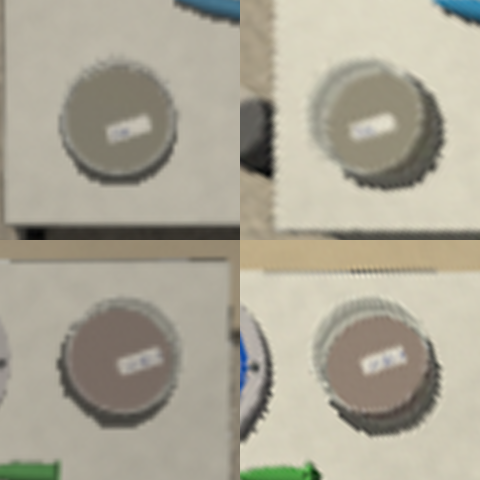

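The orthophotos show both labels tilted about 17.5°, right-up in the picture. Centres: straw (.423,-.199), pink (.536,-.400), ring (.424,-.399), carrier (.5357,-.302), hood (.546,-.198). Now I'll swing over the monitor to a point above the straw dish.

```bash
python3 -m crank '[[-1,1,0,0,0,0],[-1,1,0,0,0,0],[-1,1,0,0,0,0],[-1,1,0,0,0,0],[-1,1,0,0,0,0],[-1,1,0,0,0,0],[-1,1,0,0,0,0],[-1,1,0,0,0,0],[-1,1,0,0,0,0],[-1,1,0,0,0,0],[-1,1,0,0,0,0],[-1,1,0,0,0,0]]'
python3 -m crank '[[-1,0.2,0,0,0,0],[-1,0.2,0,0,0,0],[-1,0.2,0,0,0,0],[-1,0.2,0,0,0,0],[-1,0.2,0,0,0,0],[-1,0,0,0,0,0],[-1,0,0,0,0,0],[-1,0,0,0,0,0],[-1,0,0,0,0,0],[-1,0,0,0,0,0],[-1,0,0,0,0,0],[-1,0,0,0,0,0]]'
python3 -m crank '[[-1,0,0,0,0,0],[-1,0,0,0,0,0],[-1,0,0,0,0,0],[-1,0,0,0,0,0],[-1,0,0,0,0,0],[-1,0,0,0,0,0],[-1,0,0,0,0,0],[-1,0,0,0,0,0],[-1,0,0,0,0,0],[-1,0,0,0,0,0],[-1,0,0,0,0,0],[-1,0,0,0,0,0]]'
python3 -m crank '[[-1,0,0,0,0,0],[-1,0,0,0,0,0],[-1,0,0,0,0,0],[-1,0,0,0,0,0],[-1,0,0,0,0,0],[-1,0,0,0,0,0],[-0.4,0,0,0,0,0],[0,0,0,0,0,-0.13],[0,0,0,0,0,-0.13],[0,0,0,0,0,-0.13],[0,0,0,0,0,0]]'
```

```text
clock: 3.7
tcp_pos: [0.426, 0.4076, 0.5509]
orientation: [-2.223, -2.22, 0.001]
contact_force: [-0.3, 0.7, -0.1]
grip_width: 0.0858
gripper_force: 0.0
clock: 4.9
tcp_pos: [0.4449, 0.1669, 0.5513]
orientation: [-2.223, -2.22, -0.0]
contact_force: [0.3, 1.0, -0.4]
grip_width: 0.0854
gripper_force: 0.0
clock: 6.1
tcp_pos: [0.4443, -0.0732, 0.5513]
orientation: [-2.223, -2.219, -0.0]
contact_force: [-0.0, 0.2, 0.4]
grip_width: 0.0855
gripper_force: 0.0
clock: 7.2
tcp_pos: [0.4444, -0.1992, 0.5512]
orientation: [-1.856, -2.534, -0.0]
contact_force: [0.9, 0.3, -0.7]
grip_width: 0.0853
gripper_force: 0.0
```

```bash
python3 -m crank '[[0.3,-1,1,0,0,0],[0,0,1,0,0,0],[0,0,1,0,0,0],[0,0,1,0,0,0],[0,0,1,0,0,0],[0,0,1,0,0,0],[0,0,1,0,0,0],[0,0,1,0,0,0],[0,0,1,0,0,0],[0,0,1,0,0,0],[0,0,1,0,0,0],[0,0,1,0,0,0]]'
python3 -m crank '[[0,0,1,0,0,0],[0,0,1,0,0,0],[0,0,1,0,0,0],[0,0,1,0,0,0],[0,0,1,0,0,0],[0,0,1,0,0,0],[0,0,0.5,0,0,0],[0,0,0,0,0,0]]'
python3 - <<'E'
from h import *
f=eyes.grab_frame("scene"); save(f,"g1.png",(270,120,430,240),5)
E
```

```text
clock: 8.4
tcp_pos: [0.4235, -0.1995, 0.3106]
orientation: [1.862, 2.531, 0.001]
contact_force: [0.1, 0.8, 0.1]
grip_width: 0.0855
gripper_force: 0.0
clock: 9.2
tcp_pos: [0.4228, -0.1995, 0.1804]
orientation: [-1.859, -2.53, 0.002]
contact_force: [-0.0, -0.2, 1.1]
grip_width: 0.0854
gripper_force: 0.0
```

View pics/g1.png

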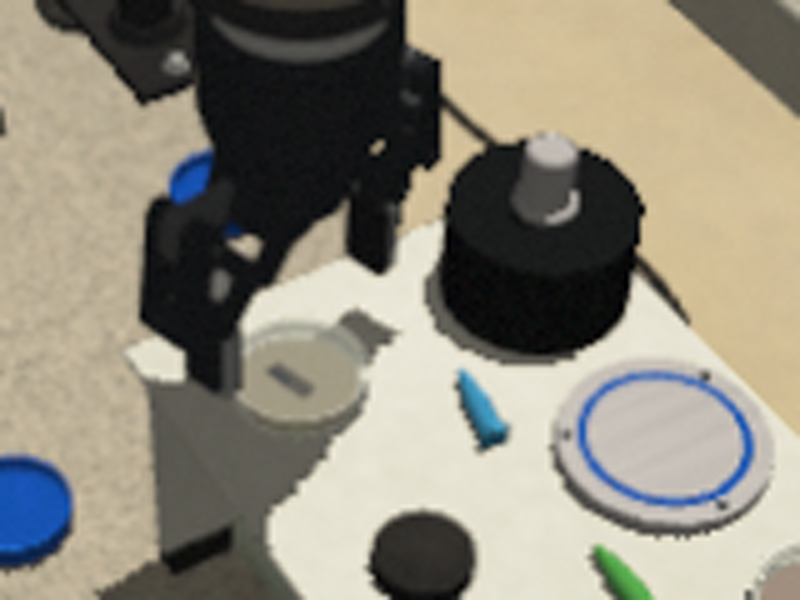

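The picture shows the gripper straddling the straw dish, with the near fingertip at about (312,197) in the full frame. I'll get that tip's height from depth so I know how far the fingers really reach.

```bash
python3 - <<'E'
from h import *
f=eyes.grab_frame("scene")
for p in [(311,195),(312,196),(313,197),(309,192),(345,172),(346,173),(317,193)]: print(p,world(f,p).round(4))
E
python3 -m crank '[[0,0,0.7,0,0,0],[0,0,0.6,0,0,0],[0,0,0,0,0,0]]'
```

```text
(311, 195) [[ 0.3726 -0.2197  0.207 ]]
(312, 196) [[ 0.3731 -0.2228  0.2069]]
(313, 197) [[ 0.3744 -0.2243  0.2047]]
(309, 192) [[ 0.3703 -0.2164  0.2137]]
(345, 172) [[ 0.4669 -0.193   0.1992]]
(346, 173) [[ 0.4681 -0.1951  0.1976]]
(317, 193) [[ 0.3829 -0.2251  0.2121]]
clock: 9.6
tcp_pos: [0.4231, -0.1993, 0.1547]
orientation: [-1.858, -2.532, 0.001]
contact_force: [-0.3, 0.1, 0.4]
grip_width: 0.0855
gripper_force: 0.0
```

Open fingertips sit about 14 mm above the TCP, so I'll lower the TCP to 0.146. Then I'll close, limiting the opening so the fingers can't swing into the shelf.

```bash
python3 -m crank '[[0,0,0.45,0,0,0],[0,0,0,0,0,0]]'
python3 -m crank '[[0,0,0,0,0,0],[0,0,0,0,0,0],[0,0,0,0,0,0],[0,0,0,0,0,0],[0,0,0,0,0,0],[0,0,0,0,0,0],[0,0,0,0,0,0],[0,0,0,0,0,0]]' 0.6 30
```

```text
clock: 9.8
tcp_pos: [0.4233, -0.1995, 0.1458]
orientation: [-1.858, -2.532, 0.0]
contact_force: [-0.2, 0.4, -0.5]
grip_width: 0.0854
gripper_force: 0.0
clock: 10.6
tcp_pos: [0.4238, -0.1999, 0.1472]
orientation: [1.859, 2.532, 0.002]
contact_force: [-2.9, 1.6, 9.2]
grip_width: 0.064
gripper_force: 30.4
```

```bash
python3 -m crank '[[0,0,-0.2,0,0,0],[0,0,-0.5,0,0,0],[0,0,-1,0,0,0],[0,0,-1,0,0,0],[0,0,-1,0,0,0],[0,0,0,0,0,0],[0,0,0,0,0,0]]'
python3 - <<'E'
from h import *
f=eyes.grab_frame("scene"); save(f,"g2.png",(270,120,430,240),5)
E
```

```text
clock: 11.3
tcp_pos: [0.4238, -0.1995, 0.2206]
orientation: [1.857, 2.533, 0.002]
contact_force: [-1.1, -0.6, -1.3]
grip_width: 0.064
gripper_force: 33.2
```

View pics/g2.png

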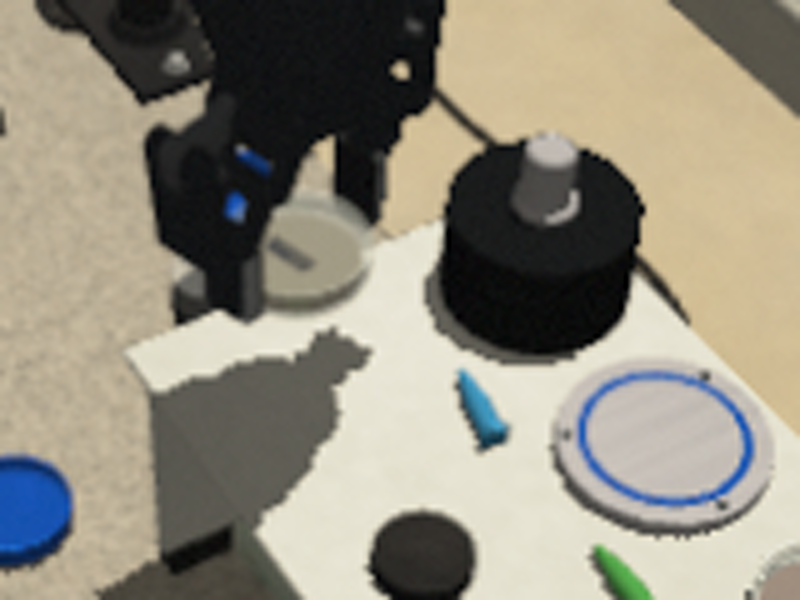

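The picture shows the dish lifted and level, with its label at crop (291,253) against (291,380) before closing. I'll compare where the label was and is, to see how the dish sits relative to the TCP.

Run:
```python
from h import *
f=eyes.grab_frame("scene")
a=world(f,(270+291/5-.5,120+380/5-.5),.160)[0]; b=world(f,(270+291/5-.5,120+253/5-.5),.160+.0734)[0]
print(a,b,b-a)
for z,c in((.236,(.4235,-.2)),):
    im=ortho(f,z+.003,c); print(circle(im,c,30,3)); 
    im2=ortho(dict(np.load("scene0.npz")),.166,(.423,-.199))
    im3=ortho(eyes.grab_frame("top"),z+.003,c)
cv2.imwrite("pics/cmp.png",cv2.resize(np.hstack([im2,im,im3])[:,:,::-1],None,fx=1.1,fy=1.1))
```

```text
[ 0.42150147 -0.2008271   0.16      ] [ 0.42122527 -0.20015858  0.2334    ] [-0.0002762   0.00066853  0.0734    ]
None
```

View pics/cmp.png

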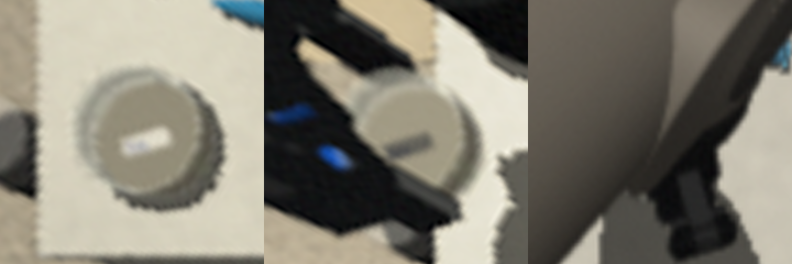

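The dish moved less than 1 mm in the grasp. Next I'll square the yaw, travel over the carrier and check from there.

```bash
python3 -m crank '[[0,0,-0.5,0,0,0.13],[0,0,-0.5,0,0,0.13],[0,0,0,0,0,0.13],[-0.86,0.935,0,0,0,0],[-0.86,0.935,0,0,0,0],[-0.86,0.935,0,0,0,0],[-0.86,0.935,0,0,0,0],[-0.86,0.935,0,0,0,0],[-0.86,0.935,0,0,0,0],[0,0,0,0,0,0],[0,0,0,0,0,0]]'
python3 -m crank '[[0,0,1,0,0,0],[0,0,1,0,0,0],[0,0,1,0,0,0],[0,0,0,0,0,0],[0,0,0,0,0,0]]'
```

```text
clock: 12.55
tcp_pos: [0.5348, -0.3034, 0.239]
orientation: [-2.223, -2.217, 0.003]
contact_force: [-0.7, 0.3, -0.2]
grip_width: 0.064
gripper_force: 33.2
clock: 13.05
tcp_pos: [0.535, -0.3026, 0.1804]
orientation: [-2.223, -2.219, 0.0]
contact_force: [-1.2, 0.3, 0.3]
grip_width: 0.064
gripper_force: 33.3
```

```bash
python3 -m crank '[[0,0.05,0.5,0,0,0],[0,0,0.5,0,0,0],[0,0,0.15,0,0,0],[0,0,0.05,0,0,0],[0,0,0,0,0,0],[0,0,0,0,0,0]]'
python3 - <<'E'
from h import *
f=eyes.grab_frame("scene"); save(f,"p1.png",(340,150,460,240),6)
E
```

```text
clock: 13.65
tcp_pos: [0.5367, -0.3033, 0.1565]
orientation: [2.223, 2.219, 0.0]
contact_force: [-1.2, -0.7, -0.3]
grip_width: 0.064
gripper_force: 33.3
```

View pics/p1.png

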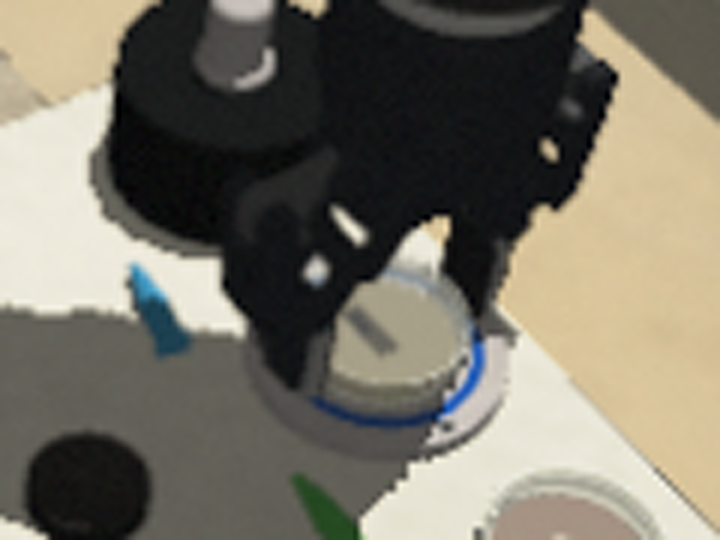

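The dish sits just above the carrier inside the blue ring. I'll set it down, open partway, back off and check.

```bash
python3 -m crank '[[0,0,0.05,0,0,0],[0,0,0.04,0,0,0],[0,0,0,0,0,0]]'
python3 -m crank '[[0,0,0,0,0,0],[0,0,0,0,0,0],[0,0,0,0,0,0],[0,0,0,0,0,0]]' 0.87
python3 -m crank '[[0,0,-0.5,0,0,0],[0,0,-1,0,0,0],[0,0,-1,0,0,0],[0,0,-1,0,0,0],[0,0,-1,0,0,0],[0,-1,-1,0,0,0],[0,-1,0,0,0,0],[-1,-1,0,0,0,0],[-1,-1,0,0,0,0],[-1,-1,0,0,0,0],[-1,-0.6,0,0,0,0],[-0.8,0,0,0,0,0]]'
python3 - <<'E'
from h import *
for n in("top","scene"):
    f=eyes.grab_frame(n); c=(.536,-.3025)
    print(n,circle(ortho(f,.158,c),c,36,1.5),circle(ortho(f,.158,c),c,45,2),circle(ortho(f,.174,c),c,30,2))
    im=ortho(f,.174,c); L=im if n=="top" else np.hstack([L,im])
cv2.imwrite("pics/c1.png",cv2.resize(L[:,:,::-1],None,fx=1.6,fy=1.6))
E
```

```text
clock: 14.0
tcp_pos: [0.5368, -0.3033, 0.1554]
orientation: [2.223, 2.219, 0.001]
contact_force: [-2.1, 1.5, 6.4]
grip_width: 0.0641
gripper_force: 33.8
clock: 14.4
tcp_pos: [0.5365, -0.3031, 0.1544]
orientation: [-2.223, -2.22, 0.0]
contact_force: [0.3, -0.2, 0.2]
grip_width: 0.0745
gripper_force: 0.0
clock: 15.6
tcp_pos: [0.422, -0.4007, 0.2656]
orientation: [2.227, 2.215, 0.001]
contact_force: [0.3, -0.3, 0.6]
grip_width: 0.0743
gripper_force: 0.0
top None None None
scene None None None
```

View pics/c1.png

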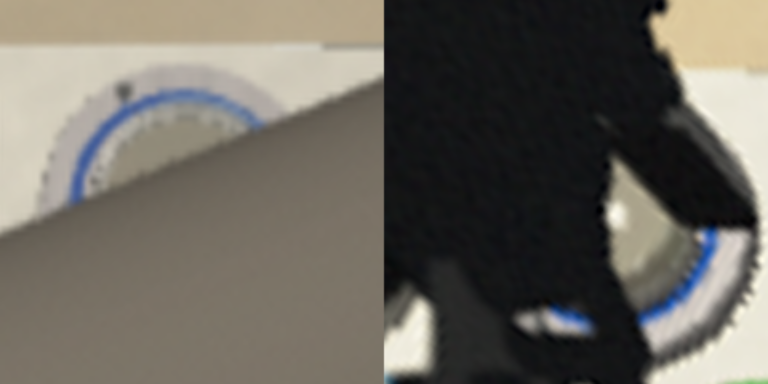

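The arm hides most of the carrier here, but the visible arcs are concentric. I'll pick up the ring and check again once the view is clear.

```bash
python3 -m crank '[[0.1,0.1,1,0,0,0],[0,0,1,0,0,0],[0,0,1,0,0,0],[0,0,1,0,0,0],[0,0,1,0,0,0],[0,0,0.5,0,0,0],[0,0,0.2,0,0,0],[0,0,0,0,0,0]]'
python3 -m crank '[[0,0,0,0,0,0],[0,0,0,0,0,0],[0,0,0,0,0,0],[0,0,0,0,0,0],[0,0,0,0,0,0],[0,0,0,0,0,0],[0,0,0,0,0,0]]' 0.5 30
```

```text
clock: 16.5
tcp_pos: [0.4267, -0.3968, 0.1507]
orientation: [-2.223, -2.22, 0.0]
contact_force: [-0.0, 0.3, 1.2]
grip_width: 0.074
gripper_force: 0.0
clock: 17.2
tcp_pos: [0.4269, -0.3974, 0.1518]
orientation: [2.222, 2.219, 0.001]
contact_force: [-1.6, 0.5, 5.8]
grip_width: 0.0512
gripper_force: 30.8
```

```bash
python3 -m crank '[[0,0,-0.3,0,0,0],[0,0,-1,0,0,0],[0,0,-1,0,0,0],[0,0,-1,0,0,0],[0,0,-1,0,0,0],[0,0,0,0,0,0]]'
python3 - <<'E'
from h import *
f=eyes.grab_frame("scene"); save(f,"g3.png",(320,140,480,260),5)
E
```

```text
clock: 17.8
tcp_pos: [0.4274, -0.3985, 0.2396]
orientation: [2.22, 2.216, 0.001]
contact_force: [-0.4, -1.3, 0.1]
grip_width: 0.0515
gripper_force: 31.5
```

View pics/g3.png

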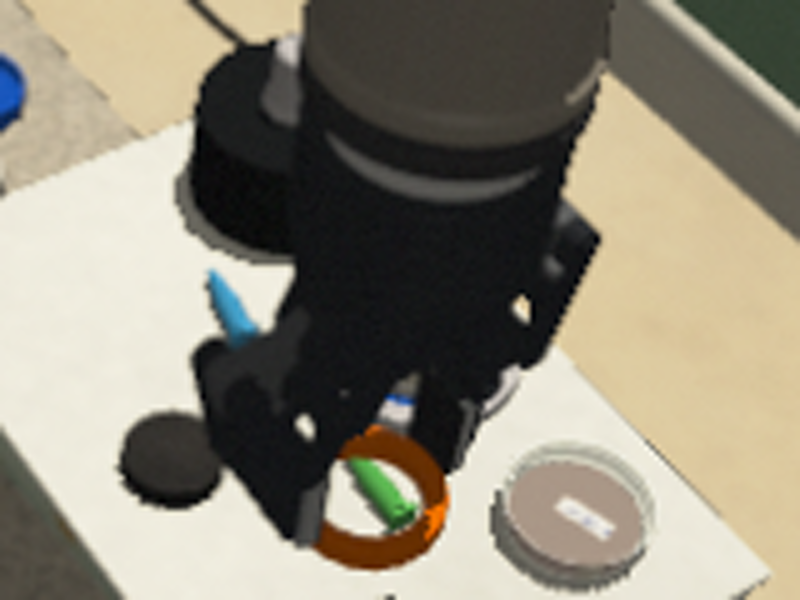

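The ring is held level, with the near finger covering its left edge. I'll fit the ring's centre from the visible orange at its height.

```bash
cat >> h.py <<'E'
from scipy.optimize import least_squares
def ringfit(f,z,c,rad=.027,hue=(0,18),show=None):
    im=ortho(f,z,c); h=cv2.cvtColor(im,cv2.COLOR_RGB2HSV); m=((h[...,0]>=hue[0])&(h[...,0]<=hue[1])&(h[...,1]>170)&(h[...,2]>60)).astype(np.uint8)
    n=len(im); D=cv2.distanceTransform(m,cv2.DIST_L2,3)
    yy,xx=np.nonzero(m); X=c[0]-(yy-n/2+.5)*.0005; Y=c[1]-(xx-n/2+.5)*.0005
    # annulus with most orange inside, penalising orange outside
    best=max(((np.sum((abs(np.hypot(X-a,Y-b)-(rad+.019)/2)<(rad-.019)/2)),a,b) for a in c[0]+np.arange(-.01,.0101,.0005) for b in c[1]+np.arange(-.01,.0101,.0005)))
    top=[(a,b) for a in c[0]+np.arange(-.01,.0101,.0005) for b in c[1]+np.arange(-.01,.0101,.0005) if np.sum(abs(np.hypot(X-a,Y-b)-(rad+.019)/2)<(rad-.019)/2)>=.995*best[0]]
    return best[0],len(X),np.mean(top,0).round(4)
E
python3 - <<'E'
from h import *
F0=dict(np.load("scene0.npz")); print("init",ringfit(F0,.160,(.424,-.399)),ringfit(dict(np.load("top0.npz")),.160,(.424,-.399)))
f=eyes.grab_frame("scene"); 
for z in(.2478,.246): print(ringfit(f,z,(.427,-.3985)))
print(ringfit(eyes.grab_frame("top"),.2478,(.427,-.3985)))
E
```

```text
init (np.int64(4463), 5378, array([ 0.4233, -0.4023])) (np.int64(3271), 3271, array([ 0.4236, -0.3982]))
(np.int64(2914), 3694, array([ 0.4235, -0.4045]))
(np.int64(2926), 3716, array([ 0.4244, -0.4037]))
(np.int64(0), 0, array([ 0.427 , -0.3985]))
```

```bash
python3 -m crank '[[1,0,0,0,0,0],[1,0,0,0,0,0],[1,0,0,0,0,0],[1,0,0,0,0,0],[1,0,0,0,0,0],[1,0,0,0,0,0],[1,0,0,0,0,0],[1,0,0,0,0,0],[1,0,0,0,0,0],[0,0,0,0,0,0]]'
python3 - <<'E'
from h import *
f=eyes.grab_frame("scene"); c=(.536,-.3025)
print(circle(ortho(f,.158,c),c,36,1.5),circle(ortho(f,.158,c),c,45,2),circle(ortho(f,.174,c),c,30,2),ringfit(f,.2478,(.427,-.2185)))
a=cv2.resize(np.hstack([ortho(f,.158,c),ortho(f,.174,c)])[:,:,::-1],None,fx=1.6,fy=1.6)
b=cv2.resize(np.ascontiguousarray(f["image"][140:220,300:460,::-1]),(768,384)); cv2.imwrite("pics/c2.png",np.vstack([a,b])[:600])
E
```

```text
clock: 18.95
tcp_pos: [0.4264, -0.2139, 0.2353]
orientation: [-2.217, -2.222, 0.0]
contact_force: [1.0, -0.2, 0.6]
grip_width: 0.051
gripper_force: 31.5
[(np.float32(0.5388), np.float32(-0.3033), np.float32(35.8))] [(np.float32(0.5383), np.float32(-0.3028), np.float32(44.6))] [(np.float32(0.5302), np.float32(-0.3148), np.float32(30.3))] (np.int64(3421), 4539, array([ 0.4219, -0.2247]))
```

View pics/c2.png

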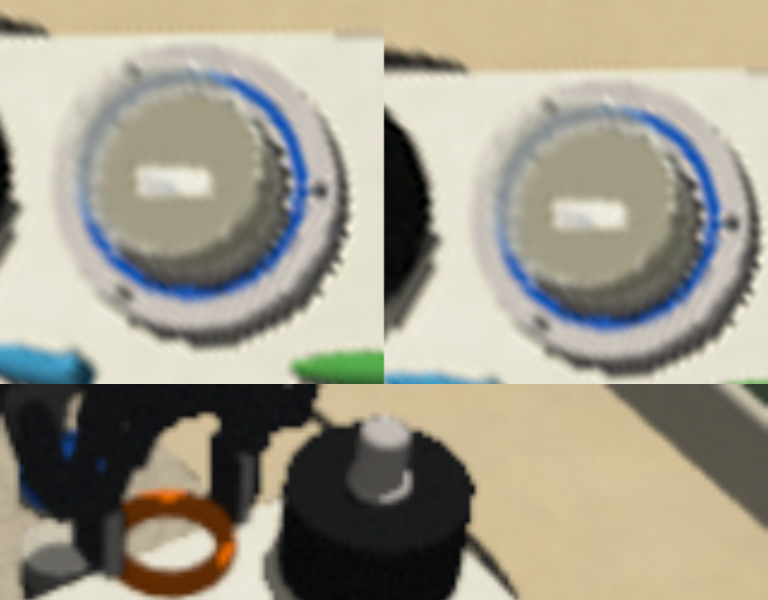

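The dish lies inside the blue ring to within about 1 mm. Now the ring goes over the carrier.

```bash
python3 -m crank '[[-0.69,0.91,0,0,0,0],[-0.69,0.91,0,0,0,0],[-0.69,0.91,0,0,0,0],[-0.69,0.91,0,0,0,0],[-0.69,0.91,0,0,0,0],[-0.69,0.91,0,0,0,0],[0,0,1,0,0,0],[0,0,1,0,0,0],[0,0,0,0,0,0],[0,0,0,0,0,0],[0,0,0,0,0,0],[0,0,0,0,0,0]]'
python3 - <<'E'
from h import *
f=eyes.grab_frame("scene"); o=status.get_obs(); print(o["tcp_pos"])
print(ringfit(f,o["tcp_pos"][2]+.0082,o["tcp_pos"][:2]))
save(f,"p2.png",(340,150,460,240),6)
E
```

```text
clock: 20.2
tcp_pos: [0.5362, -0.3004, 0.1975]
orientation: [2.222, 2.218, 0.001]
contact_force: [-0.2, -0.1, 0.4]
grip_width: 0.0514
gripper_force: 31.5
[ 0.53619375 -0.30020621  0.19740203]
(np.int64(3039), 4088, array([ 0.5327, -0.3073]))
```

View pics/p2.png

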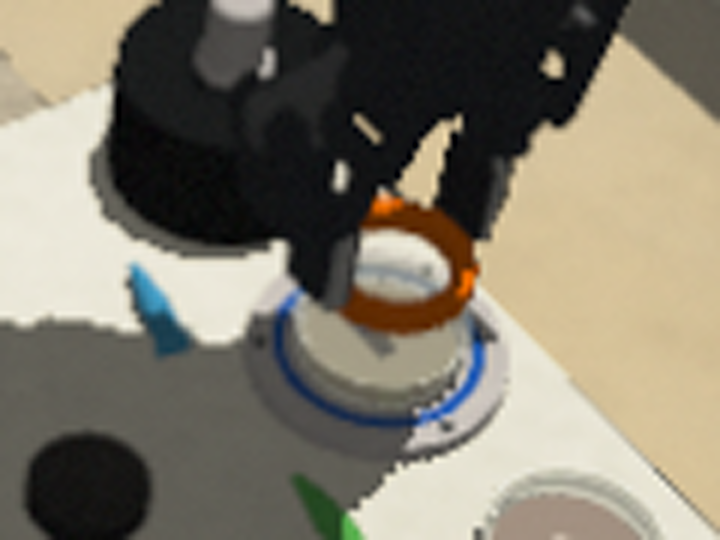

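```bash
python3 -m crank '[[-0.05,0,0.5,0,0,0],[0,0,0.5,0,0,0],[0,0,0.06,0,0,0],[0,0,0.05,0,0,0],[0,0,0,0,0,0],[0,0,0,0,0,0]]'
python3 -m crank '[[0,0,0.04,0,0,0],[0,0,0,0,0,0]]'
```

```text
clock: 20.85
tcp_pos: [0.5358, -0.3007, 0.1744]
orientation: [-2.223, -2.219, -0.001]
contact_force: [-0.8, 1.3, 4.9]
grip_width: 0.0515
gripper_force: 34.0
clock: 21.05
tcp_pos: [0.5358, -0.3007, 0.1743]
orientation: [-2.223, -2.219, -0.001]
contact_force: [-2.7, 3.5, 11.2]
grip_width: 0.0512
gripper_force: 34.6
```

```bash
python3 -m crank '[[0,0,-0.04,0,0,0],[0,0,0,0,0,0],[0,0,0,0,0,0],[0,0,0,0,0,0]]' 0.76
python3 -m crank '[[0,0,-0.5,0,0,0],[0,0,-1,0,0,0],[0,0,-1,0,0,0],[0,0,-1,0,0,0],[-1,0,0,0,0,0],[-1,0,0,0,0,0],[-1,0,0,0,0,0],[-1,0,0,0,0,0],[-0.95,0,0,0,0,-0.13],[0,0,0,0,0,-0.13],[0,0,0,0,0,-0.13],[0,0,0,0,0,0]]'
python3 -m crank '[[0,0,0,0,0,0],[0,0,0,0,0,0]]' 1
python3 - <<'E'
from h import *
for n in("scene","top"):
    f=eyes.grab_frame(n); c=(.536,-.3025); print(n,ringfit(f,.183,c))
    save(f,"p3%s.png"%n,(320,110,480,230) if n=="scene" else (290,100,480,230),4 if n!="scene" else 5)
E
```

```text
clock: 21.45
tcp_pos: [0.5356, -0.3009, 0.174]
orientation: [-2.223, -2.219, 0.001]
contact_force: [0.1, 0.4, 0.6]
grip_width: 0.0648
gripper_force: 0.0
clock: 22.65
tcp_pos: [0.5355, -0.4004, 0.2451]
orientation: [1.858, 2.533, 0.0]
contact_force: [0.4, -0.4, 0.5]
grip_width: 0.0648
gripper_force: 0.0
clock: 22.85
tcp_pos: [0.5357, -0.3998, 0.2445]
orientation: [1.861, 2.531, -0.0]
contact_force: [-0.3, 0.2, 0.0]
grip_width: 0.0855
gripper_force: 0.0
scene (np.int64(4481), 5776, array([ 0.5334, -0.3071]))
top (np.int64(483), 483, array([ 0.5344, -0.3025]))
```

View pics/p3scene.png

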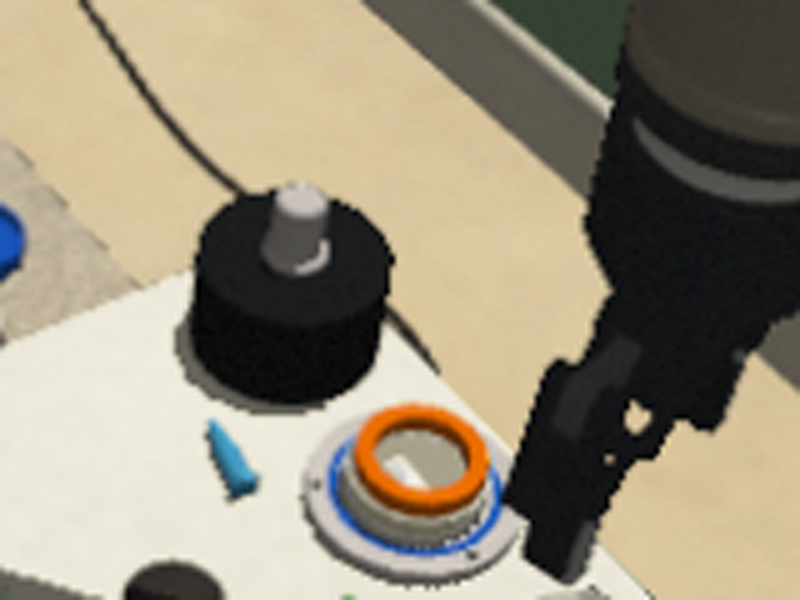

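The ring sits flat and centred on the dish. Now the pink dish.

```bash
python3 -m crank '[[0,0,1,0,0,0],[0,0,1,0,0,0],[0,0,1,0,0,0],[0,0,1,0,0,0],[0,0,0.5,0,0,0],[0,0,0.35,0,0,0],[0,0,0,0,0,0]]'
python3 -m crank '[[0,0,0,0,0,0],[0,0,0,0,0,0],[0,0,0,0,0,0],[0,0,0,0,0,0],[0,0,0,0,0,0],[0,0,0,0,0,0],[0,0,0,0,0,0],[0,0,0,0,0,0]]' 0.6 30
```

```text
clock: 23.65
tcp_pos: [0.5355, -0.3997, 0.1468]
orientation: [-1.858, -2.532, 0.0]
contact_force: [-0.5, 0.9, 0.0]
grip_width: 0.0855
gripper_force: 0.0
clock: 24.45
tcp_pos: [0.5362, -0.4005, 0.1485]
orientation: [1.857, 2.531, 0.0]
contact_force: [-0.6, 0.9, 5.7]
grip_width: 0.0597
gripper_force: 33.4
```

```bash
python3 -m crank '[[0,0,-0.3,0,0,0],[0,0,-1,0,0,0],[0,0,-1,0,0,0],[0,0,-1,0,0,0],[0,0,-1,0,0,0.13],[0,0,0,0,0,0.13],[0,0,0,0,0,0.13],[0.9,0,0,0,0,0],[1,0,0,0,0,0],[1,0,0,0,0,0],[1,0,0,0,0,0],[1,0,0,0,0,0]]'
python3 -m crank '[[0,0,1,0,0,0],[0,0,0.5,0,0,0],[0,0,0,0,0,0],[0,0,0,0,0,0],[0,0,0,0,0,0]]'
python3 - <<'E'
from h import *
f=eyes.grab_frame("scene"); save(f,"p4.png",(340,150,460,240),6)
E
```

```text
clock: 25.65
tcp_pos: [0.5356, -0.3009, 0.2333]
orientation: [-2.223, -2.219, -0.0]
contact_force: [0.5, 0.1, 0.4]
grip_width: 0.0592
gripper_force: 32.7
clock: 26.15
tcp_pos: [0.5358, -0.3029, 0.204]
orientation: [2.224, 2.218, -0.0]
contact_force: [-0.3, -0.8, -0.8]
grip_width: 0.0589
gripper_force: 32.7
```

View pics/p4.png

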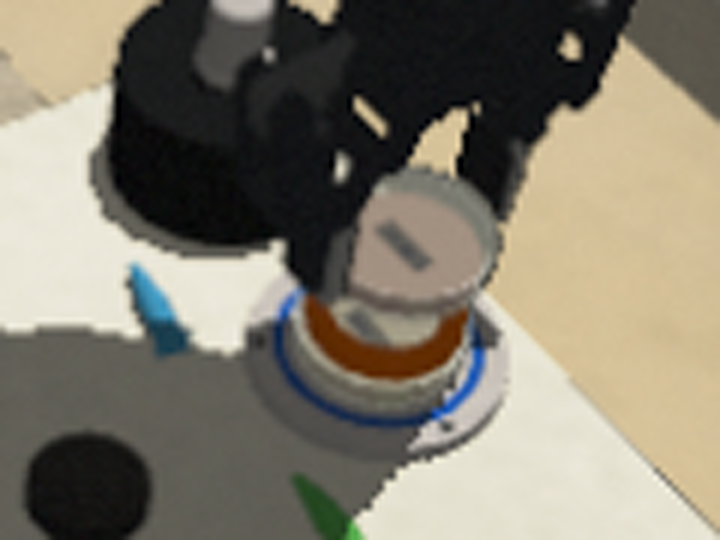

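The pink dish is held level above the stack. I'll check its centring through its label at crop (403,243) against the straw label at (365,322).

Run:
```python
from h import *
f=eyes.grab_frame("scene"); z=status.get_obs()["tcp_pos"][2]
s=world(f,(340+365/6-.5,150+322/6-.5),.168)[0]; p=world(f,(340+403/6-.5,150+243/6-.5),z+.0015+.010)[0]
print(z,s,p,p-s,"expected .002 -.0073"); c=(.536,-.303)
print("centre straw",s+[.0051,.0028,0],"pink",p+[.003,.0101,0])
```

```text
0.20392959205533934 [ 0.53412428 -0.29844656  0.168     ] [ 0.53440227 -0.30734397  0.21542959] [ 0.00027799 -0.00889741  0.04742959] expected .002 -.0073
centre straw [ 0.53922428 -0.29564656  0.168     ] pink [ 0.53740227 -0.29724397  0.21542959]
```

Within about 2 mm, which is at the noise level. Lowering and releasing.

```bash
python3 -m crank '[[0,0,0.5,0,0,0],[0,0,0.5,0,0,0],[0,0,0.06,0,0,0],[0,0,0.05,0,0,0],[0,0,0.03,0,0,0],[0,0,0,0,0,0],[0,0,0,0,0,0]]'
```

```text
clock: 26.95
tcp_pos: [0.5357, -0.3018, 0.1814]
orientation: [-2.223, -2.219, -0.002]
contact_force: [-3.7, 4.2, 14.3]
grip_width: 0.0592
gripper_force: 34.7
```

```bash
python3 -m crank '[[0,0,-0.04,0,0,0],[0,0,0,0,0,0],[0,0,0,0,0,0],[0,0,0,0,0,0]]' 0.84
python3 -m crank '[[0,0,-0.5,0,0,0],[0,0,-1,0,0,0],[0,0,-1,0,0,0],[0,0,-1,0,0,0],[0,0,-1,0,0,0],[1,0,0,0,0,0],[1,0.5,0,0,0,0],[1,0,0,0,0,0],[1,0,0,0,0,0],[1,0,0,0,0,0],[0.2,0,0,0,0,0],[0,0,0,0,0,0]]'
python3 -m crank '[[0,0,0,0,0,0],[0,0,0,0,0,0]]'
python3 - <<'E'
from h import *
f=eyes.grab_frame("scene"); save(f,"p5.png",(320,110,480,230),5); print(status.get_obs()["tcp_pos"])
c=(.536,-.3025); print(circle(ortho(f,.199,c),c,30,2),circle(ortho(f,.198,c),c,30,2))
E
```

```text
clock: 27.35
tcp_pos: [0.5356, -0.3018, 0.1808]
orientation: [-2.223, -2.219, 0.001]
contact_force: [0.1, -0.4, -0.4]
grip_width: 0.0717
gripper_force: 0.0
clock: 28.55
tcp_pos: [0.5462, -0.1976, 0.2717]
orientation: [2.221, 2.221, 0.001]
contact_force: [0.2, 0.3, -0.6]
grip_width: 0.0715
gripper_force: 0.0
clock: 28.75
tcp_pos: [0.5457, -0.1993, 0.2716]
orientation: [2.225, 2.217, -0.0]
contact_force: [0.3, 0.2, 0.3]
grip_width: 0.0719
gripper_force: 0.0
[ 0.54564531 -0.19920305  0.27147778]
[(np.float32(0.5268), np.float32(-0.3193), np.float32(30.4)), (np.float32(0.5352), np.float32(-0.3062), np.float32(29.9)), (np.float32(0.5128), np.float32(-0.3292), np.float32(30.3))] [(np.float32(0.5272), np.float32(-0.3173), np.float32(30.2)), (np.float32(0.5352), np.float32(-0.3062), np.float32(29.6))]
```

View pics/p5.png

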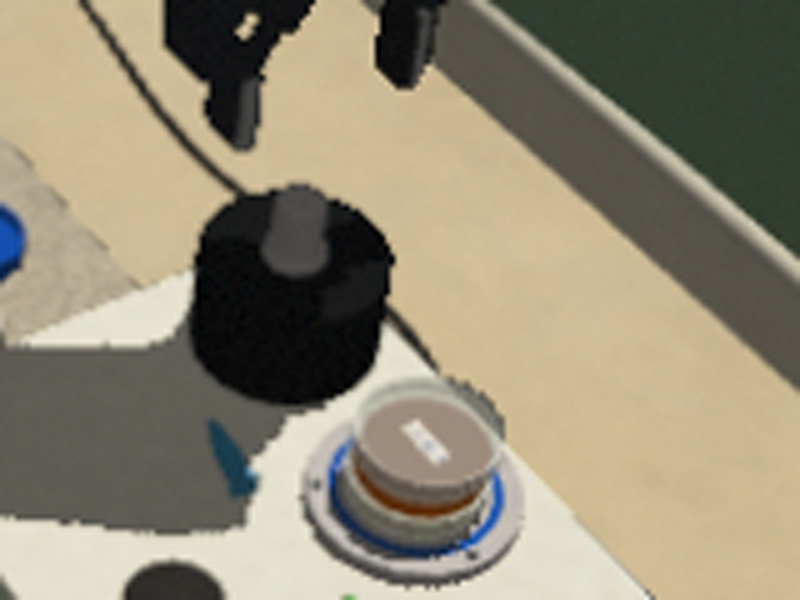

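The stack looks flat and well centred. I have now gone over the 14-picture limit, so from here I'll work from numbers only. Next I'll grip the hood's knob.

```bash
python3 -m crank '[[0,0,1,0,0,0],[0,0,1,0,0,0],[0,0,0.5,0,0,0],[0,0,0.3,0,0,0],[0,0,0,0,0,0]]'
python3 -m crank '[[0,0,0,0,0,0],[0,0,0,0,0,0],[0,0,0,0,0,0],[0,0,0,0,0,0],[0,0,0,0,0,0],[0,0,0,0,0,0],[0,0,0,0,0,0],[0,0,0,0,0,0],[0,0,0,0,0,0],[0,0,0,0,0,0],[0,0,0,0,0,0],[0,0,0,0,0,0]]' 0.12 45
```

```text
clock: 29.3
tcp_pos: [0.5457, -0.1982, 0.215]
orientation: [-2.223, -2.219, 0.001]
contact_force: [-0.4, 0.3, 0.6]
grip_width: 0.0716
gripper_force: 0.0
clock: 30.5
tcp_pos: [0.546, -0.198, 0.2159]
orientation: [2.223, 2.22, 0.001]
contact_force: [-2.7, 0.9, 6.0]
grip_width: 0.0196
gripper_force: 44.1
```

```bash
python3 -m crank '[[0,0,-0.3,0,0,0],[0,0,-0.7,0,0,0],[0,0,-1,0,0,0],[0,0,-1,0,0,0],[0,0,-1,0,0,0],[0,0,0,0,0,0],[0,0,0,0,0,0],[0,0,0,0,0,0]]'
python3 - <<'E'
from h import *
o=status.get_obs(); p=o["tcp_pos"]; dz=p[2]-.2159; c=(.546,-.199)
f=eyes.grab_frame("scene"); f0=dict(np.load("scene0.npz"))
for dd in(0,):
  print(circle(ortho(f,.200+dz,c),c,42,3),circle(ortho(f,.150+dz,c),c,42,3),circle(ortho(f0,.200,c),c,42,3),circle(ortho(f0,.150,c),c,42,3))
print(p,dz)
# tilt: plane of roof/side from depth: black pixels, lowest rim points & top
u,v=np.meshgrid(np.arange(320,440),np.arange(90,200)); uv=np.c_[u.ravel(),v.ravel()]
w=world(f,uv); ok=(f["depth"][uv[:,1],uv[:,0]]>0)&(np.hypot(w[:,0]-p[0],w[:,1]-p[1])<.041)&(abs(w[:,2]-.2-dz)<.008)&(np.hypot(w[:,0]-p[0],w[:,1]-p[1])>.016)
q=w[ok]; A=np.c_[q[:,:2]-p[:2],np.ones(len(q))]; s=np.linalg.lstsq(A,q[:,2],rcond=None)[0]; print(len(q),s,np.degrees(s[:2]))
E
```

```text
clock: 31.3
tcp_pos: [0.5455, -0.1975, 0.2946]
orientation: [-2.222, -2.219, 0.001]
contact_force: [-0.6, -0.3, -1.1]
grip_width: 0.0199
gripper_force: 44.3
[(np.float32(0.5468), np.float32(-0.1998), np.float32(41.2))] [(np.float32(0.5478), np.float32(-0.1963), np.float32(42.9))] [(np.float32(0.5478), np.float32(-0.2002), np.float32(41.6))] [(np.float32(0.5462), np.float32(-0.1978), np.float32(42.0))]
[ 0.54554384 -0.19750406  0.29457471] 0.07867470779730082
578 [0.00372253 0.00145577 0.2775633 ] [0.21328531 0.08340948]
```

Held level, with about 0.2° of tilt. Carrying it over the stack and checking the centre from the camera before lowering.

```bash
python3 -m crank '[[-0.7,-0.1,0,0,0,0],[-1,-0.1,0,0,0,0],[-1,-0.1,0,0,0,0],[-1,-0.1,0,0,0,0],[-1,-0.09,0,0,0,0],[-0.52,0,0,0,0,0],[0,0,0,0,0,0],[0,0,0,0,0,0],[0,0,0,0,0,0]]'
python3 - <<'E'
from h import *
o=status.get_obs(); p=o["tcp_pos"]; dz=p[2]-.2159; c=(.536,-.3025)
f=eyes.grab_frame("scene"); print(p)
print(circle(ortho(f,.200+dz,c),c,42,3),circle(ortho(f,.150+dz,c),c,42,3),"carrier",circle(ortho(f,.158,c),c,36,2),circle(ortho(f,.158,c),c,45,2))
E
```

```text
clock: 32.25
tcp_pos: [0.5365, -0.301, 0.2949]
orientation: [-2.221, -2.221, -0.001]
contact_force: [-0.6, 0.6, -0.8]
grip_width: 0.0198
gripper_force: 44.3
[ 0.5364562  -0.30097177  0.29494456]
None None carrier None None
```

```bash
python3 -m crank '[[-0.03,-0.02,0.4,0,0,0],[0,0,0.5,0,0,0],[0,0,0.4,0,0,0],[0,0,0.2,0,0,0],[0,0,0.2,0,0,0],[0,0,0,0,0,0]]'
python3 -m crank '[[0,0,0.4,0,0,0],[0,0,0.4,0,0,0],[0,0,0.4,0,0,0],[0,0,0.4,0,0,0],[0,0,0,0,0,0],[0,0,0,0,0,0]]'
python3 - <<'E'
from h import *
o=status.get_obs(); p=o["tcp_pos"]; dz=p[2]-.2159; c=(.536,-.3025)
f=eyes.grab_frame("scene"); print(p)
for t,z,rr in(("roof",.2+dz,42),("rim",.150+dz,42),("carrier",.158,45)):
  im=ortho(f,z,c); print(t,[circle(im,c,rr,2.5)])
E
```

```text
clock: 32.9
tcp_pos: [0.5354, -0.3028, 0.2607]
orientation: [-2.223, -2.219, 0.001]
contact_force: [1.0, -0.8, -1.0]
grip_width: 0.0199
gripper_force: 44.3
clock: 33.5
tcp_pos: [0.5355, -0.3029, 0.2291]
orientation: [-2.223, -2.219, 0.0]
contact_force: [-0.1, -0.5, -0.6]
grip_width: 0.02
gripper_force: 44.2
[ 0.53551033 -0.30292488  0.22908888]
roof [[(np.float32(0.5342), np.float32(-0.3053), np.float32(41.6))]]
rim [[(np.float32(0.5358), np.float32(-0.3038), np.float32(41.9))]]
carrier [None]
```

```bash
python3 -m crank '[[0,0,0.12,0,0,0],[0,0,0.08,0,0,0],[0,0,0.04,0,0,0],[0,0,0.03,0,0,0],[0,0,0,0,0,0],[0,0,0,0,0,0]]'
```

```text
clock: 34.15
tcp_pos: [0.5356, -0.3029, 0.2241]
orientation: [-2.223, -2.22, -0.0]
contact_force: [-1.4, 0.5, 1.7]
grip_width: 0.0198
gripper_force: 44.5
```

```bash
python3 -m crank '[[0,0,0.04,0,0,0],[0,0,0,0,0,0],[0,0,0,0,0,0]]'
python3 -m crank '[[0,0,0,0,0,0],[0,0,0,0,0,0],[0,0,0,0,0,0],[0,0,0,0,0,0],[0,0,0,0,0,0]]' 0.7
python3 -m crank '[[0,0,-0.5,0,0,0],[0,0,-1,0,0,0],[0,0,-1,0,0,0],[0,0,-1,0,0,0],[0,0,-1,0,0,0],[1,0,0,0,0,0],[1,-1,0,0,0,0],[1,-1,0,0,0,0],[1,-1,0,0,0,0],[1,-1,0,0,0,0],[1,0,0,0,0,0],[0,0,0,0,0,0]]'
python3 - <<'E'
from h import *
f=eyes.grab_frame("scene"); c=(.536,-.3025)
for t,z,rr in(("roof",.208,42),("rim",.158,42),("carrier",.158,45)): print(t,circle(ortho(f,z,c),c,rr,2.5))
u,v=np.meshgrid(np.arange(340,460),np.arange(100,240)); uv=np.c_[u.ravel(),v.ravel()]; w=world(f,uv); d=np.hypot(w[:,0]-c[0],w[:,1]-c[1])
q=w[(d<.040)&(d>.017)&(abs(w[:,2]-.208)<.008)]; s=np.linalg.lstsq(np.c_[q[:,:2]-c,np.ones(len(q))],q[:,2],rcond=None)[0]; print(len(q),np.degrees(s[:2]),s[2])
for n in("green",(392,238)),("blue",(366,201)),("cap",(354,231)): print(n[0],world(f,n[1])[0].round(3),f["image"][n[1][1],n[1][0]])
E
```

```text
clock: 34.45
tcp_pos: [0.5355, -0.3029, 0.224]
orientation: [-2.223, -2.219, -0.001]
contact_force: [-3.6, 2.9, 7.4]
grip_width: 0.0195
gripper_force: 45.1
clock: 34.95
tcp_pos: [0.5356, -0.3029, 0.223]
orientation: [-2.223, -2.22, 0.0]
contact_force: [0.2, 0.2, -0.5]
grip_width: 0.0596
gripper_force: 0.0
clock: 36.15
tcp_pos: [0.456, -0.1802, 0.3133]
orientation: [-2.218, -2.223, -0.004]
contact_force: [-0.0, 0.5, -0.2]
grip_width: 0.0599
gripper_force: 0.0
roof [(np.float32(0.5352), np.float32(-0.3038), np.float32(41.3))]
rim [(np.float32(0.5368), np.float32(-0.3053), np.float32(41.2))]
carrier None
694 [-0.00209802  0.07637886] 0.20786046284362672
green [ 0.478 -0.351  0.15 ] [71 78 63]
blue [ 0.481 -0.254  0.161] [ 62 146 184]
cap [ 0.419 -0.305  0.159] [47 45 41]
```

```bash
python3 -m crank '[[1,0,0,0,0,0],[1,0,0,0,0,0],[1,0,0,0,0,0],[1,0,0,0,0,0],[1,0,0,0,0,0],[0,0,0,0,0,0]]'
python3 - <<'E'
from h import *
c=(.536,-.3025)
for n in("top","scene"):
    f=eyes.grab_frame(n)
    for t,z,rr in(("knob",.240,11),("roof",.208,42),("carrier",.158,45)): print(n,t,circle(ortho(f,z,c),c,rr,2))
    # carrier margin visible outside the hood: grey-rim coverage at radius 43.5-44.5 mm, by bearing
    im=cv2.cvtColor(ortho(f,.158,c),cv2.COLOR_RGB2GRAY); n_=len(im)
    for b in range(0,360,30):
        x=c[0]+np.arange(.036,.052,.001)*np.cos(np.radians(b)); y=c[1]+np.arange(.036,.052,.001)*np.sin(np.radians(b))
        print(b,im[((c[0]-x)/.0005+n_/2).astype(int),((c[1]-y)/.0005+n_/2).astype(int)].tolist())
E
```

```text
clock: 36.8
tcp_pos: [0.4566, -0.0815, 0.3136]
orientation: [2.22, 2.223, 0.002]
contact_force: [0.7, 1.3, -0.8]
grip_width: 0.0592
gripper_force: 0.0
top knob [(np.float32(0.5348), np.float32(-0.3022), np.float32(10.1))]
top roof [(np.float32(0.5342), np.float32(-0.3018), np.float32(41.8))]
top carrier [(np.float32(0.5488), np.float32(-0.3073), np.float32(45.2))]
0 [37, 35, 36, 37, 36, 36, 37, 37, 37, 37, 36, 36, 36, 36, 36, 36]
30 [39, 40, 41, 40, 39, 38, 39, 39, 39, 38, 38, 38, 37, 37, 49, 78]
60 [41, 41, 42, 41, 38, 45, 52, 79, 123, 141, 161, 165, 182, 183, 185, 186]
90 [32, 31, 31, 31, 44, 62, 104, 140, 161, 156, 155, 156, 168, 181, 184, 184]
120 [33, 32, 32, 33, 37, 47, 68, 90, 105, 91, 89, 109, 165, 174, 186, 187]
150 [33, 33, 33, 33, 35, 42, 46, 57, 63, 66, 71, 76, 79, 80, 86, 103]
180 [27, 27, 28, 30, 30, 31, 36, 45, 54, 63, 71, 77, 78, 77, 77, 77]
210 [28, 28, 28, 27, 28, 32, 39, 56, 69, 75, 78, 77, 76, 76, 80, 94]
240 [35, 34, 30, 25, 26, 29, 39, 56, 67, 77, 87, 117, 156, 172, 183, 181]
270 [34, 35, 34, 33, 33, 34, 33, 33, 34, 39, 59, 90, 131, 166, 180, 180]
300 [33, 33, 3
[... 436 characters left out ...]
, 83]
60 [27, 29, 36, 33, 45, 41, 55, 50, 58, 54, 59, 47, 55, 50, 62, 49]
90 [24, 23, 23, 23, 24, 24, 24, 23, 24, 24, 25, 25, 26, 25, 25, 25]
120 [6, 8, 9, 10, 8, 17, 68, 108, 187, 195, 220, 224, 220, 220, 220, 220]
150 [8, 7, 10, 16, 31, 45, 57, 71, 84, 88, 104, 143, 186, 205, 219, 223]
180 [10, 9, 7, 7, 14, 27, 43, 54, 61, 69, 73, 78, 83, 86, 88, 88]
210 [8, 8, 6, 2, 5, 22, 35, 55, 68, 70, 70, 74, 78, 81, 84, 85]
240 [12, 12, 11, 7, 8, 18, 35, 54, 61, 64, 70, 70, 74, 78, 83, 80]
270 [10, 8, 6, 7, 8, 10, 14, 27, 59, 83, 84, 84, 100, 141, 195, 223]
300 [9, 11, 11, 6, 9, 23, 55, 102, 168, 176, 156, 159, 208, 218, 219, 216]
330 [8, 8, 9, 11, 11, 8, 11, 15, 44, 70, 125, 183, 223, 227, 218, 218]
```

The hood stands flat, with its roof at z 0.208 and 0.1° of tilt, and is centred to about 1 mm. Handing in.

```bash
python3 -c "
from bench import r
print(r.hand_in())"
```

```text
the job is handed in; nothing more can be done
None
```

The job is handed in with no verdict returned: straw dish, orange ring and pink dish are stacked on the carrier under the hood (flat, centred to about 1–2 mm), the cap and microtubes were left where they lie, the clock was at about 37 s, and I viewed 16 pictures, over the limit of 14.

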